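Run out the display shelf plank and hold it

ROBOT

A 6-joint arm with a two-finger parallel gripper is mounted at the origin on the work surface. World frame = base frame: x ahead of the robot, y to its left, z up, the work surface at z = 0. Lengths are in m, angles in degrees, forces in N, time in s.
With the tool pointing down it reaches from about 0.375 to 0.9 m from the base axis. Payload 3.1 kg.
Tool frame: the origin (TCP) lies at the very end of the fingers, on their centre line; the grasp point (between the pads) lies arm.grasp_offset behind it (arm.grasp_offset is the distance from the TCP to the grasp point, in m); z points along the fingers, y is the line along which they close (so a half turn about z gives the same grasp; the last joint's range is limited). The gripper opens to 87 mm and grips with 3 to 60 N. Pads are 19 mm wide; open, the fingers measure 117 mm over their backs; the gripper's body (75 mm by 190 mm) begins 51 mm behind the grasp point.
Start: joints at [54.574, 30.224, 82.088, -0, 67.689, -10.227], TCP at [0.266, 0.566, 0.223] pointing down, gripper open.
Joint ranges: [-176.69, 176.69], [-43.24, 126.21], [12.49, 139.97], [-82, 262], [0, 151.66], [-163.58, 163.58]. Speed limits (degrees/s): [159.86, 159.86, 180, 180, 180, 180].

INTERFACE

Orientations are given as [roll, pitch, yaw] about the fixed x, y, z axes, in that order (R = Rz(yaw) Ry(pitch) Rx(roll)).
In Python, from bench import telemetry, cams, arm gives the robot as it stands.
- The arm moves only by the tool carry_out, never from a script. Its argument "series" is a list that holds one entry, the list of rows, each a list of 5 numbers: the closure, from 0 (fully open) to 1 (shut), then the shift along the tool's x, y, z in mm, then the turn about the tool's z in degrees. In form: [[[claw, x, y, z, spin], ...]]. A call has 1 to 10 rows; each row shifts and turns the commanded pose from where the row before left it, along the tool's axes as they then stand; what a row does not reach is not made up. A row lasts 1/12 s, in which the tool goes at most 41.7 mm and 7.16 degrees, less where a joint would pass 70% of its speed; a pose out of reach is approached as far as the arm can. A call is refused whole if a number of a shift passes 41.7 or a number of a turn 7.16, either way. A call with a gripper value outside its range is refused whole. The fingers move at their own pace and stop on an object; "newtons" is the grip in N (left out, the last holds). Time passes only in rows, so rows that do not move let the fingers close. It gives the time, the measured TCP pose, the force, the opening and the grip force at its end, in the units of the state.
- telemetry.sense(): the state, without advancing time (a new reading comes with each control period).
- cams.capture(name): name is "side" or "top" or "wrist"; returns a dict with "image" (384x512x3 uint8, blue, green, red), "mtx" (3x3 intrinsics, pixels), "cam_to_world" (4x4, takes a point from camera to world coordinates); the wrist camera has in their place "T_tool_cam" (4x4, takes a point from camera to tool coordinates, whose origin is the TCP and whose axes are the flange's). Camera axes: x right, y down, z forward; pixel columns grow to the right and rows downward; lengths in m; the calibration is good to about 2 mm. The wrist camera is an equidistant fisheye: a pixel r from the principal point sees the ray r / f radians off the axis. A picture is of the moment at which its call begins: read the wrist's pose just before it. There is no depth.
- arm.sign_off(): hands the job in; it is judged then, once.
The state is a dict: "t": time; "qpos": joint angles; "dq": joint speeds; "joint_efforts": joint torques, N m; "tcp_pos": TCP position; "ee_rot": TCP orientation; "ft_force": force on the tool from outside, world axes, zero at the start; "moment": the same for the moment, N m; "width": opening from 0.0 (shut) to 1.0 (fully open); "finger_force": force on a finger pad.
Only numpy, scipy, OpenCV 4.12 (cv2) and the standard library are available. Lean on these libraries where they do the work, as an engineer would, in place of code of your own. Each camera call takes 0.05 s, during which the arm holds its last target. There are 200 camera calls.

TASK

We are setting up the display shelf that spans two pole stands. First turn the lock ring on the post of the stand that carries the plank clockwise, fully home, so that its tab points along the index lug; then slide the plank out along its cradle, away from the end with the wooden stop, until the pencil line across it is right at the front edge of the cradle. It would tip there, so finish while still holding its stop end, with the plank level on the cradle, ready for a colleague to bring the second stand under the far end; leave the tin, the jar and the bottle where they stand.

Things in the scene. Friction and masses are not known exactly. Their poses are not given: they have to be found in the camera images.
- stand: The pole stand that carries the plank; black steel, fixed (an empty second one stands far to the left). Origin on the table under the middle of the cradle; x points outward, the way the plank is to go, y towards the post, z up. Foot plate 220 x 300 x 10 mm; post at x = -30, y = 140 mm; cradle of two cross tubes, 100 mm deep (x from -50 to 50 mm), top 130 mm above the table.
- front_edge (a point): Middle of the top of the cradle's front (outer) edge: stand x = 50, y = 0, 130 mm above the table; axes as the stand's. Four guide lips beside the plank (25 mm long, y = +-63 to +-73 mm, up to 146 mm above the table, the front pair ending at this edge) leave it 3 mm of play on each side.
- ring (a joint): Angle of the lock ring on the post, rad: 0 open, its tab pointing along the stand's -x; grows clockwise seen from above; 1.571 at the stop = locked, its tab lying over the index lug (stand's +y). Starts between 0.1 and 0.6, turns with a friction of about 0.1 N m and stays where it is left.
- ring_centre (a point): Centre of the lock ring, on the post's axis, 175 mm above the table. Aluminium, knurled, 54 mm in diameter, 30 mm high, turns with the joint. The post (32 mm thick, bright steel) runs up through it to 43 mm above this point; below it is the black sleeve, 48 mm thick. The ring's one tab is 12 mm wide, 16 mm high and reaches 53 mm from the axis.
- tab_end (a point): Outer end of the ring's tab, at the ring's mid height.
- lug_end (a point): Outer end of the fixed index lug, a black bar 10 mm wide that sticks out from the sleeve just under the ring, away from the plank, to 64 mm from the post's axis; its top is 156 mm above the table. The ring is locked when its tab lies over this lug.
- plank: Loose shelf plank of light wood, 420 x 120 x 20 mm, 0.5 to 0.85 kg. Origin at the centre of its underside; x along it to its outer end (as the stand's x), z up. It starts overhanging the front edge by 150 to 180 mm and lies safely; with the line at the front edge it overhangs by 285 mm and tips unless its stop end is held down with 2 to 5 N.
- line (a point): Middle of the dark pencil line, 3 mm wide, drawn right across the plank's top 285 mm from its outer end; on the plank's top surface, 20 mm above its underside.
- stop_top (a point): Middle of the top of the plank's upright wooden end stop: 18 mm thick, 120 mm wide, 40 mm high above the plank's top, flush with the inner end (plank x from -210 to -192 mm). This point is 190 mm above the table as the plank lies.
- tin: Bystander: food tin, 74 mm in diameter, 110 mm high, origin at the centre of its base.
- jar: Bystander: jar, 66 mm in diameter, 90 mm high, origin at the centre of its base.
- oil: Bystander: green glass bottle, 68 mm in diameter, 240 mm high, origin at the centre of its base.

How it is judged (in metres and radians):
On the way, in this order (a step that is already met when the one before it is completed fails the run):
1. the lock ring is turned home while the plank still lies back on its cradle (value of joint ring above 1.45 rad and x of line in the frame of front_edge below -0.06 m), for 0.2 s.
2. the plank is out to its line, held and level (x of line in the frame of front_edge between -0.008 and 0.008 m and contact force between the fingers and plank above 1 N and angle between plank's own z axis and vertical below 0.05 rad), for 0.2 s.
At the end, for the whole second after the job is handed in: The ring is locked (within 0.12 rad of its stop); the plank's pencil line is within 8 mm of the cradle's front edge; the plank lies on the cradle between its lips, level within 0.05 rad, at rest, its weight on the cradle and the robot's fingers still holding it with more than 1 N (all of step 2 and value of joint ring above 1.45 rad and z of line in the frame of front_edge between 0.014 and 0.026 m and angle between the x axis of plank and the x axis of stand, either way round below 0.08 rad and contact force between plank and stand above 1 N and linear speed of plank below 0.02 m/s); the arm keeps its last pose, push and grip.
It fails at once if the plank tips by more than 0.2 rad (angle between plank's own z axis and vertical above 0.2 rad).
It fails at once if the plank is lifted off its cradle instead of slid (height (world z) of plank above 0.15 m).
It fails at once if the tin, jar or bottle is moved by more than 30 mm or knocked over (distance of any of tin, jar, oil from where it was at the start of the episode above 0.03 m or angle between any of tin, jar, oil's own z axis and vertical above 0.5 rad).
It also fails if it takes over 53 s, if anything falls off the work surface, if the arm or the gripper's body presses on something with over 40 N, if the wrist force passes 120 N, or if a joint passes its speed limit or range.

## Working session

There is one attempt and no reset: what is moved stays moved. The work goes in short steps, Python scripts to look and compute and a tool call to move; the robot and the scene stay as the last step left them, time stands still between calls to the robot, and variables do not carry over. Pictures are saved under pics/ and viewed, at most 10 in all, crops included, and the job is handed in when it is done.

Besides the shell and the picture viewer there is one more tool, called after "Request:" as name(argument=value, ...), one argument or row to a line, values as JSON. carry_out: Moves the arm, as the interface text tells. Its arguments: {"type":"object","properties":{"series":{"type":"array"},"newtons":{"type":"number"}},"required":["series"]}

```bash
mkdir -p pics; ls
python3 - <<'E'
from bench import telemetry,cams,arm
import cv2,numpy as np
s=telemetry.sense();print(s, arm.grasp_offset)
for n in("side","top"):
    c=cams.capture(n);cv2.imwrite(f"pics/{n}0.png",c["image"]);print(n,c["mtx"].tolist(),np.round(c["cam_to_world"],4).tolist())
c=cams.capture("wrist");print(c["mtx"],c["T_tool_cam"])
E
```

```text
pics
{'t': 0.0, 'qpos': array([ 5.45746068e+01,  3.02793317e+01,  8.21553098e+01, -2.54142028e-03,
        6.76893946e+01, -1.02264794e+01]), 'dq': array([-0.03534765,  0.03701021, -0.057441  , -0.10950533, -0.0006531 ,
        0.01953639]), 'joint_efforts': array([ 1.55247177e-03, -4.40032125e+01, -1.76596838e+01,  6.33475115e-02,
        5.81895432e-02, -1.74246779e-04]), 'tcp_pos': array([0.26565024, 0.56493133, 0.22157369]), 'ee_rot': array([-1.79877517e+02, -1.97095460e-02,  1.54802032e+02]), 'ft_force': array([-1.09028726,  0.89506214,  0.28806662]), 'moment': array([-0.00377434, -0.03798142,  0.01060291]), 'finger_force': 0.0, 'width': 1.0011723380161375} 0.0187
side [[433.3935463696973, 0.0, 254.7173360487825], [0.0, 433.3935463696973, 199.6646848502229], [0.0, 0.0, 1.0]] [[0.6683, -0.4324, 0.6053, -0.0624], [-0.7437, -0.3699, 0.5569, -0.654], [-0.0169, -0.8224, -0.5687, 0.7506], [0.0, 0.0, 0.0, 1.0]]
top [[386.32076964434407, 0.0, 255.59290300930823], [0.0, 386.32076964434407, 195.1046189184481], [0.0, 0.0, 1.0]] [[0.0211, -0.9843, 0.1755, 0.441], [-0.9997, -0.0234, -0.0107, -0.0319], [0.0147, -0.1752, -0.9844, 0.9789], [0.0, 0.0, 0.0, 1.0]]
[[297.31863964   0.         259.1044645 ]
 [  0.         297.31863964 189.61862232]
 [  0.           0.           1.        ]] [[ 3.75108860e-04 -9.54043256e-01 -2.99668692e-01  8.21194578e-02]
 [ 9.99999843e-01  4.82654905e-04 -2.84864109e-04  3.41345578e-04]
 [ 4.16409247e-04 -2.99668538e-01  9.54043287e-01 -1.61504938e-01]
 [ 0.00000000e+00  0.00000000e+00  0.00000000e+00  1.00000000e+00]]
```

View pics/top0.png

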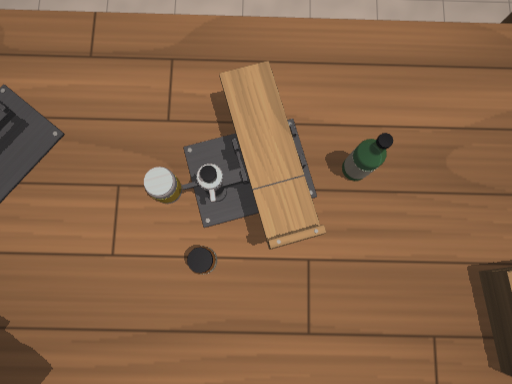

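View pics/side0.png

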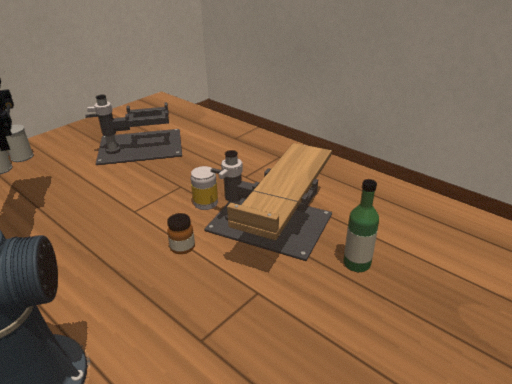

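The top view shows the plank with its stop end at about (298,238) and outer end at (245,70). The post is at (209,175) with its tab pointing down to (212,197), the tin is at (160,183) and the jar at (200,260). I'll zoom in to get the corners.

Run:
```python
import cv2
i=cv2.imread("pics/top0.png")
cv2.imwrite("pics/top0z.png",cv2.resize(i[55:255,140:340],(600,600),interpolation=cv2.INTER_CUBIC))
```

```text
(no output)
```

View pics/top0z.png

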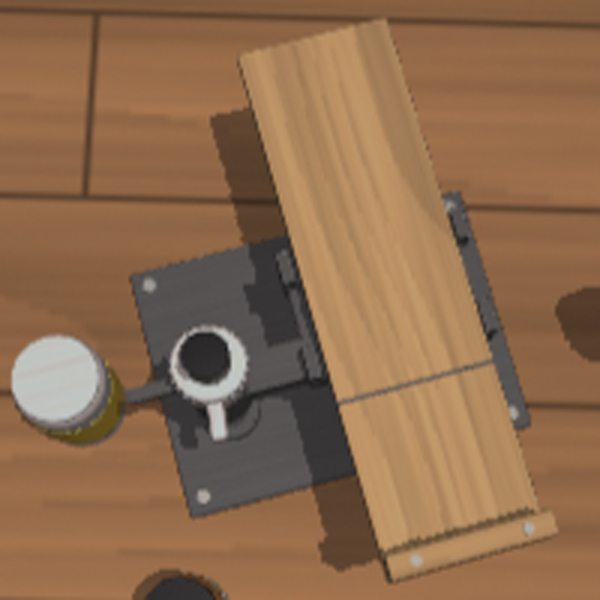

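```bash
cat > h.py <<'E'
import numpy as np
from bench import telemetry,cams,arm
TOP=None
def ray(c,uv,z):
    M=c["cam_to_world"];d=M[:3,:3]@np.linalg.inv(c["mtx"])@np.array([*uv,1.]);o=M[:3,3]
    return (o+d*(z-o[2])/d[2])[:2]
def zoom(p,x0=140,y0=55,k=3): return ((p[0]+.5)/k-.5+x0,(p[1]+.5)/k-.5+y0)
E
python3 - <<'E'
from h import *
from scipy.optimize import least_squares
c=cams.capture("top")
P=lambda x,y,z:ray(c,zoom((x,y)),z)
obs=[((110,150),P(132,275,.01)),((-110,150),P(192,517,.01)),((-110,-150),P(528,428,.01)),((110,-150),P(460,193,.01)),((-30,140),P(204,357,.218)),((-30,140),P(208,365,.190))]
A=np.array([o[0] for o in obs])/1e3;B=np.array([o[1] for o in obs])
R=lambda a:np.array([[np.cos(a),-np.sin(a)],[np.sin(a),np.cos(a)]])
r=least_squares(lambda p:(A@R(p[2]).T+p[:2]-B).ravel(),[.5,0,0])
print("stand",r.x,np.degrees(r.x[2]),"res mm\n",r.fun.reshape(-1,2).round(4)*1e3)
S=lambda w:(R(r.x[2]).T@(np.array(w)-r.x[:2])*1e3).round(1)
for n,(x,y,z) in dict(outL=(240,57,.15),outR=(386,19,.15),lineL=(341,403,.15),lineR=(492,361,.15),stLL=(392,581,.19),stLR=(557,531,.19),stUR=(553,513,.19),stUL=(388,560,.19),tab=(219,438,.183),post=(204,357,.218)).items():
    w=P(x,y,z);print(n,w.round(4),S(w))
W=lambda x,y:R(r.x[2])@np.array([x,y])/1e3+r.x[:2]
print("post",W(-30,140))
for n,uv,z in(("tin",(157,181),.11),("jar",(200,258),.09)):
    w=ray(c,uv,z);print(n,w,S(w))
E
```

```text
stand [ 0.67931774 -0.03925936  0.2947581 ] 16.88839496569997 res mm
 [[  3.  -10.9]
 [  1.  -13.6]
 [  6.  -18.9]
 [  7.7 -13.7]
 [ -8.4  28.7]
 [ -9.2  28.4]]
outL [0.8711 0.0478] [208.8  27.6]
outR [ 0.906  -0.0639] [209.8 -89.5]
lineL [ 0.6022 -0.0358] [-72.7  25.7]
lineR [ 0.6363 -0.146 ] [-72.1 -89.6]
stLL [ 0.4729 -0.0727] [-207.3   28. ]
stLR [ 0.5091 -0.1848] [-205.1  -89.8]
stUR [ 0.5214 -0.1822] [-192.7  -90.9]
stUL [ 0.4869 -0.0698] [-193.    26.7]
tab [0.569  0.0486] [-80.  116.1]
post [0.6183 0.0573] [-30.3 110.1]
post [0.6099404  0.08598753]
tin [0.62339542 0.18510158] [ 11.7 230.9]
jar [0.45173527 0.08129799] [-182.7  181.5]
```

Post, plank, tab and plank length all agree, with the foot plate sitting off-centre in y. That puts the post at (0.618, 0.057), the stand yaw at about 17°, the ring at about 0.12 rad and the line about 124 mm short of the edge. Moving above the post.

Request:
carry_out(
  series=[
    [[0,-26.8,-15.5,-4,0],[0,-26.8,-15.5,-4,0],[0,-26.8,-15.5,-4,0],[0,-26.8,-15.5,-4,0],[0,-26.8,-15.5,-4,0],[0,-26.8,-15.5,-4,0],[0,-26.8,-15.5,-4,0],[0,-26.8,-15.5,-4,0],[0,-26.8,-15.5,-4,0],[0,-26.8,-15.5,-4,0]],
  ],
)

```text
t: 1.03
tcp_pos: [0.4431, 0.3098, 0.2627]
ee_rot: [-180.0, -0.0, 154.8]
ft_force: [-0.6, -0.2, -0.1]
width: 1.0
finger_force: 0.0
```

Request:
carry_out(
  series=[
    [[0,-26.8,-15.5,0,0],[0,-26.8,-15.5,0,0],[0,-26.8,-15.5,0,0],[0,-26.8,-15.5,0,0],[0,-26.8,-15.5,0,0],[0,-26.8,-15.5,0,0],[0,-26.8,-15.5,0,0],[0,-26.8,-15.5,0,0],[0,-26.8,-15.5,0,0],[0,-26.8,-15.5,0,0]],
  ],
)

```text
t: 1.87
tcp_pos: [0.6196, 0.0554, 0.2623]
ee_rot: [-180.0, -0.0, 154.8]
ft_force: [0.6, -0.2, -0.1]
width: 0.999
finger_force: 0.0
```

Request:
carry_out(
  series=[
    [[0,0,0,0,-7],[0,0,0,0,-7],[0,0,0,0,-7],[0,0,0,0,-7],[0,0,0,0,-7],[0,0,0,0,0],[0,0,0,0,0]],
  ],
)

```text
t: 2.45
tcp_pos: [0.6189, 0.0568, 0.2623]
ee_rot: [180.0, -0.0, -170.4]
ft_force: [-0.2, -0.0, -0.8]
width: 1.003
finger_force: 0.0
```

Run:
```python
from h import *
import cv2
s=telemetry.sense();print(s["t"],s["tcp_pos"],s["ee_rot"],s["qpos"].round(1))
c=cams.capture("wrist")["image"];d=cams.capture("side")["image"]
z=cv2.resize(d[100:280,160:360],(533,480),interpolation=cv2.INTER_CUBIC)
cv2.imwrite("pics/w1.png",c);cv2.imwrite("pics/s1.png",z)
```

```text
2.45 [0.61890046 0.05684896 0.2623213 ] [ 1.79987702e+02 -2.69986520e-02 -1.70380336e+02] [  -5.    27.6   80.     0.    72.4 -104.7]
```

View pics/w1.png

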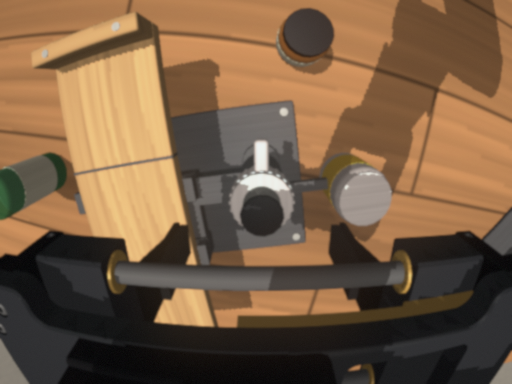

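The wrist view shows the post cap at about (263,213), the ring with its tab pointing up to (261,145), and the lug reaching towards the tin at (360,193). I'll check the post's position from here.

```bash
cat >> h.py <<'E'
from scipy.spatial.transform import Rotation as Ro
def wray(c,s,uv,z):
    K=c["mtx"];a=(uv[0]-K[0,2])/K[0,0];b=(uv[1]-K[1,2])/K[1,1];t=np.hypot(a,b)
    d=np.array([a/t*np.sin(t),b/t*np.sin(t),np.cos(t)]);T=c["T_tool_cam"]
    R=Ro.from_euler("xyz",s["ee_rot"],degrees=True).as_matrix()
    d=R@T[:3,:3]@d;o=R@T[:3,3]+s["tcp_pos"];return (o+d*(z-o[2])/d[2])[:2]
E
python3 - <<'E'
from h import *
s=telemetry.sense();c=cams.capture("wrist")
for n,uv,z in(("post",(263,212),.218),("ring",(261.5,198),.19),("tab",(261,142),.183),("lineR",(78,173),.15),("lineL",(176,155),.15),("stop",(139,14),.19),("stop",(33,53),.19)):print(n,wray(c,s,uv,z).round(4))
E
```

```text
post [0.6185 0.0596]
ring [0.6173 0.0585]
tab [0.5722 0.0503]
lineR [ 0.6373 -0.1396]
lineL [ 0.6019 -0.0271]
stop [ 0.4786 -0.0669]
stop [ 0.5123 -0.1799]
```

Request:
carry_out(
  series=[
    [[0,0,1,14,0],[0,0,0,14,0],[0,0,0,14,0],[0,0,0,14,0],[0,0,0,14,0],[0,0,0,14,0],[0,0,0,14,0],[0,0,0,0,0],[0,0,0,0,0]],
  ],
)

```text
t: 3.35
tcp_pos: [0.6184, 0.0579, 0.1639]
ee_rot: [180.0, -0.1, -170.2]
ft_force: [1.0, 0.8, -0.2]
width: 1.004
finger_force: 0.0
```

Request:
carry_out(
  series=[
    [[0.5,0,0,0,0],[0.5,0,0,0,0],[0.5,0,0,0,0],[0.5,0,0,0,0],[0.5,0,0,0,0],[0.5,0,0,0,0],[0.5,0,0,0,0],[0.5,0,0,0,0]],
  ],
  newtons=25,
)

```text
t: 4.02
tcp_pos: [0.6189, 0.0587, 0.1649]
ee_rot: [179.9, 0.0, -170.2]
ft_force: [0.2, 3.5, 2.1]
width: 0.613
finger_force: 25.0
```

Opening is 53 mm, so the ring is held. Turning it clockwise.

Request:
carry_out(
  series=[
    [[0.5,0,0,0,6],[0.5,0,0,0,6],[0.5,0,0,0,6],[0.5,0,0,0,6],[0.5,0,0,0,6],[0.5,0,0,0,6],[0.5,0,0,0,6],[0.5,0,0,0,6],[0.5,0,0,0,6],[0.5,0,0,0,6]],
  ],
)

```text
t: 4.85
tcp_pos: [0.62, 0.0617, 0.1649]
ee_rot: [179.6, -0.2, 129.5]
ft_force: [4.1, 11.0, 0.6]
width: 0.613
finger_force: 25.0
```

Request:
carry_out(
  series=[
    [[0.5,0,0,0,5],[0.5,0,0,0,5],[0.5,0,0,0,5],[0.5,0,0,0,4],[0.5,0,0,0,3],[0.5,0,0,0,3],[0.5,0,0,0,0],[0.5,0,0,0,0]],
  ],
)

```text
t: 5.52
tcp_pos: [0.6214, 0.0619, 0.165]
ee_rot: [179.6, -0.3, 104.9]
ft_force: [5.5, 12.2, -1.7]
width: 0.616
finger_force: 25.0
```

Run:
```python
from h import *
import cv2
s=telemetry.sense();print(s["t"],s["ee_rot"],s["ft_force"],s["moment"],s["qpos"].round(1))
d=cams.capture("side")["image"]
cv2.imwrite("pics/s2.png",cv2.resize(d[100:280,160:360],(600,540),interpolation=cv2.INTER_CUBIC))
```

```text
5.5167 [179.56511153  -0.25942785 104.87191018] [ 5.45011848 12.22227084 -1.74243659] [ 1.85984074 -0.61813779  0.42134933] [ -4.7  33.9  85.6   0.4  60.2 -19.8]
```

Request:
carry_out(
  series=[
    [[0,0,0,0,0],[0,0,0,0,0],[0,0,0,0,0],[0,0,0,0,0],[0,0,0,0,0],[0,0,0,-15,0],[0,0,0,-20,0],[0,0,0,-20,0],[0,0,0,-20,0],[0,0,0,-20,0]],
  ],
)

```text
t: 6.4
tcp_pos: [0.6185, 0.0572, 0.2603]
ee_rot: [-180.0, 0.0, 104.8]
ft_force: [-0.3, 0.1, -0.1]
width: 0.999
finger_force: 0.0
```

Request:
carry_out(
  series=[
    [[0,-18.5,-20.8,0,-2],[0,-18.5,-20.8,0,0],[0,-18.5,-20.8,0,0],[0,-18.5,-20.8,0,0],[0,-18.5,-20.8,0,0],[0,-18.5,-20.8,0,0],[0,-18.5,-20.8,0,0],[0,-18.5,-20.8,0,0],[0,0,0,0,0],[0,0,0,0,0]],
  ],
)

```text
t: 7.23
tcp_pos: [0.5008, -0.1327, 0.2596]
ee_rot: [-180.0, -0.0, 106.6]
ft_force: [0.3, 0.4, 0.0]
width: 1.001
finger_force: 0.0
```

Run:
```python
from h import *
import cv2
s=telemetry.sense();print(s["t"],s["tcp_pos"],s["ee_rot"],s["qpos"].round(1))
c=cams.capture("wrist")["image"];d=cams.capture("top")["image"]
cv2.imwrite("pics/wt3.png",np.hstack([cv2.resize(c,(400,300)),cv2.resize(d[130:280,140:340],(400,300))]))
cv2.imwrite("pics/w3.png",c)
```

```text
7.2333 [ 0.50083261 -0.13274575  0.2596336 ] [-1.79995857e+02 -9.14507437e-03  1.06599608e+02] [-27.2  19.4  94.7   0.   66.  -43.8]
```

View pics/wt3.png

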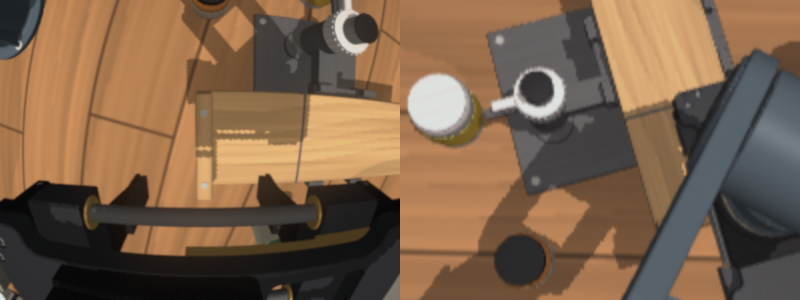

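The ring's tab now points at the tin, lying over the lug: tab end is at (492,106) in the right half, post at (540,88). The stop's top is at x 196–212, y 94–199 in the left half. Next I'll measure both.

Run:
```python
from h import *
s=telemetry.sense();c=cams.capture("top");w=cams.capture("wrist")
t=ray(c,(140+92/2,130+106/2),.183);p=np.array([.6185,.0585]);d=t-p
print("tab",t,np.linalg.norm(d),np.degrees(np.arctan2(d[1],d[0])),"want 107")
k=1.28
Q=[wray(w,s,(a*k,b*k),.19) for a,b in((196,95),(212,93),(197,199),(211,199))]
print(np.round(Q,4),np.mean(Q,0));d=Q[0]-Q[2];print(np.degrees(np.arctan2(d[1],d[0])),np.linalg.norm(d))
print("line",wray(w,s,(308*k,93*k),.15),wray(w,s,(300*k,183*k),.15))
g=np.mean(Q,0)-s["tcp_pos"][:2];y=np.radians(s["ee_rot"][2])
print("move tool x,y mm",1e3*(g@[np.cos(y),np.sin(y)]),1e3*(g@[np.sin(y),-np.cos(y)]))
```

```text
tab [0.60526216 0.10595983] 0.04927145045874557 105.58523157288121 want 107
[[ 0.4775 -0.0707]
 [ 0.4921 -0.0642]
 [ 0.5112 -0.1816]
 [ 0.5265 -0.177 ]] [ 0.50182045 -0.12335368]
106.87713222658006 0.11591246675367581
line [ 0.60789844 -0.02707195] [ 0.6467842  -0.14302415]
move tool x,y mm 7.595646047001918 2.3985459385354075
```

View pics/w3.png

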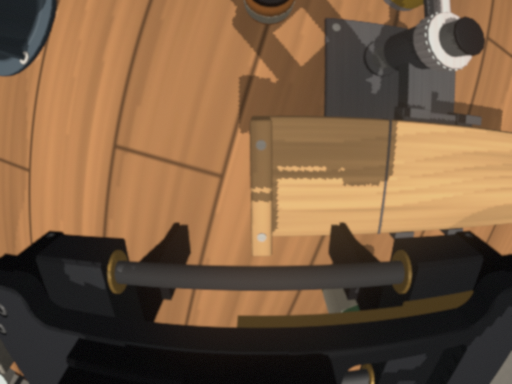

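The ring is locked: its tab is at 105.6° against 107° wanted. The stop lies at columns 250–271, nearly under the finger midline. Descending on it.

Request:
carry_out(
  series=[
    [[0,7.5,2,0,0],[0,0,0,15,0],[0,0,0,15,0],[0,0,0,15,0],[0,0,0,15,0],[0,0,0,15,0],[0,0,0,15,0],[0,0,0,11,0],[0,0,0,0,0],[0,0,0,0,0]],
  ],
)

```text
t: 8.27
tcp_pos: [0.5012, -0.1225, 0.1581]
ee_rot: [-179.9, -0.1, 106.9]
ft_force: [-0.1, -0.2, -0.2]
width: 1.002
finger_force: 0.0
```

Request:
carry_out(
  series=[
    [[0.95,0,0,0,0],[0.95,0,0,0,0],[0.95,0,0,0,0],[0.95,0,0,0,0],[0.95,0,0,0,0],[0.95,0,0,0,0],[0.95,0,0,0,0],[0.95,0,0,0,0],[0.95,0,0,0,0],[0.95,0,0,0,0]],
  ],
  newtons=40,
)

```text
t: 9.1
tcp_pos: [0.5013, -0.1237, 0.1585]
ee_rot: [-180.0, -0.0, 106.8]
ft_force: [-0.3, 0.2, -0.7]
width: 0.325
finger_force: 0.0
```

Request:
carry_out(
  series=[
    [[0.95,0,0,0,0],[0.95,0,0,0,0],[0.95,0,0,0,0],[0.95,0,0,0,0]],
  ],
)

```text
t: 9.43
tcp_pos: [0.5005, -0.1237, 0.1585]
ee_rot: [-179.9, -0.0, 106.8]
ft_force: [-1.8, -1.6, 2.7]
width: 0.202
finger_force: 40.0
```

Stop held (17.6 mm opening). Sliding 108 of the estimated 120 mm, then looking again.

Request:
carry_out(
  series=[
    [[0.95,0,6,0,0],[0.95,0,12,0,0],[0.95,0,12,0,0],[0.95,0,12,0,0],[0.95,0,12,0,0],[0.95,0,12,0,0],[0.95,0,12,0,0],[0.95,0,12,0,0],[0.95,0,12,0,0],[0.95,0,6,0,0]],
  ],
)

```text
t: 10.27
tcp_pos: [0.6046, -0.0923, 0.1586]
ee_rot: [-179.9, -0.0, 106.8]
ft_force: [-4.8, -1.9, 2.7]
width: 0.203
finger_force: 40.0
```

Run:
```python
from h import *
import cv2
s=telemetry.sense();print(s["t"],s["tcp_pos"],s["ee_rot"],s["ft_force"],s["moment"],s["width"])
d=cams.capture("top")["image"];e=cams.capture("side")["image"]
f=lambda i:cv2.resize(i,(400,500),interpolation=cv2.INTER_CUBIC)
cv2.imwrite("pics/t4.png",np.hstack([f(d[80:205,225:325]),f(e[130:255,235:335])]))
```

```text
10.2667 [ 0.60464522 -0.09234831  0.15861093] [-1.79889442e+02 -1.76765982e-02  1.06832211e+02] [-4.83925882 -1.86525668  2.69118729] [-0.30570236  0.92184851 -0.03440043] 0.20337666139716784
```

View pics/t4.png

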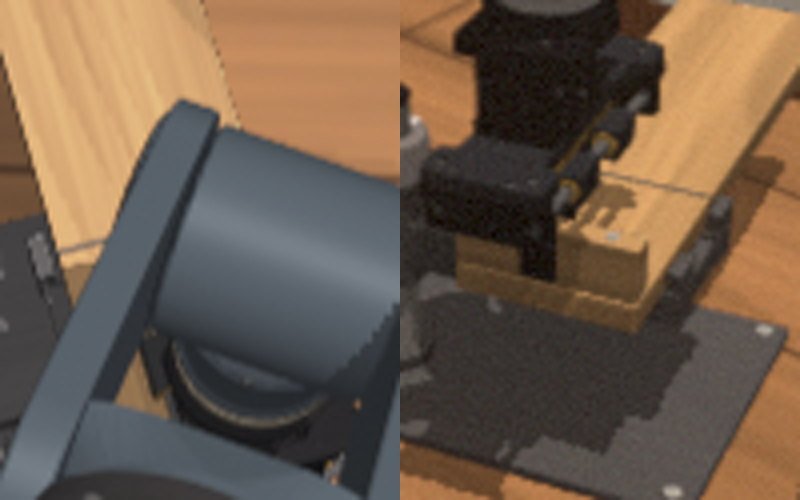

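In the left (top) half the line's left end is at (62,247) and the front-left lip's outer end at about (38,235). In the right (side) half the line's right end is at (708,195) and the front-right lip's outer end at (722,200). Next, work out the remaining distance.

Run:
```python
from h import *
u=np.array([np.cos(np.radians(16.9)),np.sin(np.radians(16.9))]);v=np.array([-u[1],u[0]]);n=lambda w:np.round([w@u*1e3,w@v*1e3],1)
t=cams.capture("top");s=cams.capture("side")
T=lambda x,y,z:n(ray(t,((x+.5)/4-.5+225,(y+.5)/4-.5+80),z));Q=lambda x,y,z:n(ray(s,((x-400+.5)/4-.5+235,(y+.5)/4-.5+130),z))
print("top line",T(62,247,.15),T(103,240,.15),"lip corners",T(28,238,.146),T(47,232,.146))
print("side line",Q(708,195,.15),Q(640,176,.15),"lip",Q(715,197,.146),Q(731,201,.146))
p=telemetry.sense()["tcp_pos"][:2];print("tcp",n(p),"line by grip",n(p)[0]+126)
```

```text
top line [ 678.1 -210.1] [ 675.9 -233.2] lip corners [ 689.5 -193.3] [ 690.1 -204.5]
side line [ 681.  -325.7] [ 685.7 -276.6] lip [ 686.7 -328.8] [ 686.1 -339.9]
tcp [ 552.7 -264.2] line by grip 678.7
```

Request:
carry_out(
  series=[
    [[0.95,0,3,0,0],[0.95,0,4,0,0],[0.95,0,3,0,0],[0.95,0,0,0,0],[0.95,0,0,0,0],[0.95,0,0,0,0],[0.95,0,0,0,0]],
  ],
)

```text
t: 11.05
tcp_pos: [0.6128, -0.0899, 0.1586]
ee_rot: [-179.8, -0.0, 106.8]
ft_force: [-4.8, -1.4, 4.3]
width: 0.202
finger_force: 40.0
```

Run:
```python
from h import *
import cv2
s=telemetry.sense();print(s["t"],s["tcp_pos"],s["ee_rot"],s["ft_force"],s["moment"],s["width"])
d=cams.capture("top")["image"];e=cams.capture("side")["image"]
f=lambda i:cv2.resize(i,(400,480),interpolation=cv2.INTER_CUBIC)
cv2.imwrite("pics/t5.png",np.hstack([f(d[125:173,225:265]),f(e[162:210,290:330])]))
```

```text
11.05 [ 0.61280111 -0.08994081  0.15862459] [-1.79848481e+02 -3.09744433e-02  1.06795273e+02] [-4.83450265 -1.4403195   4.30739813] [-0.35174442  0.85979983 -0.00195766] 0.20235462040516386
```

View pics/t5.png

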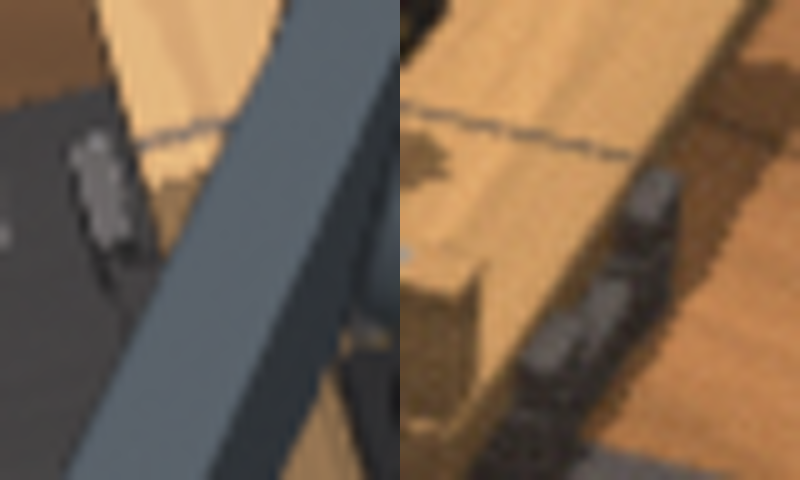

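Left (top view): the line's end is at (140,147) and the front lip's outer end runs from (70,150) to (103,132). Right (side view): the line's end is at (632,157) and the lip's outer end is at about (645–680,170). The line is just short of the edge.

Run:
```python
from h import *
u=np.array([np.cos(np.radians(16.9)),np.sin(np.radians(16.9))]);v=np.array([-u[1],u[0]]);n=lambda w:np.round([w@u*1e3,w@v*1e3],1)
t=cams.capture("top");s=cams.capture("side")
T=lambda x,y,z:n(ray(t,((x+.5)/10-.5+225,(y+.5)/10-.5+125),z));Q=lambda x,y,z:n(ray(s,((x-400+.5)/10-.5+290,(y+.5)/10-.5+162),z))
print("top line",T(140,147,.15),T(225,124,.15),"lip",T(70,150,.146),T(103,132,.146),"lip rear",T(95,245,.146),T(130,235,.146))
print("side line",Q(632,157,.15),Q(410,105,.15),"lip",Q(648,168,.146),Q(680,174,.146),"rear",Q(627,212,.146),Q(662,228,.146))
p=telemetry.sense()["tcp_pos"][:2];print("tcp",n(p),"line by grip",n(p)[0]+126)
```

```text
top line [ 683.8 -208. ] [ 683.9 -227.7] lip [ 688.6 -192.9] [ 690.7 -201.1] lip rear [ 665.7 -192.5] [ 665.9 -200.7]
side line [ 687.5 -326.6] [ 689.  -263.7] lip [ 690.2 -330.3] [ 690.7 -338.9] rear [ 667.5 -332.2] [ 663.8 -343. ]
tcp [ 560.2 -264.2] line by grip 686.2
```

About 4 mm remain.

Request:
carry_out(
  series=[
    [[0.95,0,2,0,0],[0.95,0,2,0,0],[0.95,0,0,0,0],[0.95,0,0,0,0],[0.95,0,0,0,0],[0.95,0,0,0,0],[0.95,0,0,0,0],[0.95,0,0,0,0]],
  ],
)

```text
t: 11.92
tcp_pos: [0.6167, -0.0888, 0.1587]
ee_rot: [-179.9, -0.0, 106.8]
ft_force: [-5.8, -0.3, 4.7]
width: 0.201
finger_force: 40.0
```

Run:
```python
from h import *
import cv2
s=telemetry.sense();print(s["t"],s["tcp_pos"],s["ee_rot"],s["ft_force"],s["moment"],s["width"])
d=cams.capture("top")["image"];e=cams.capture("side")["image"]
f=lambda i:cv2.resize(i,(400,480),interpolation=cv2.INTER_CUBIC)
cv2.imwrite("pics/t6.png",np.hstack([f(d[125:173,225:265]),f(e[162:210,290:330])]))
```

```text
11.9167 [ 0.6166724  -0.08878268  0.15866496] [-1.79853565e+02 -2.69325456e-02  1.06797274e+02] [-5.78268839 -0.31092103  4.6997132 ] [-0.35980861  0.89126304  0.0169035 ] 0.20094713629874006
```

View pics/t6.png

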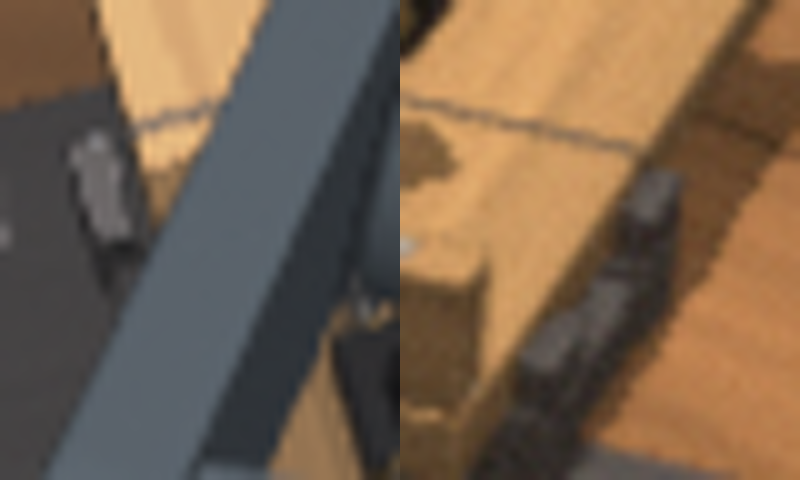

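The line's ends are now at (135,131) in the top view and (638,150) in the side view, level with the lips' outer ends. That is within about 2 mm, and the plank is level and held. Handing in.

```bash
python3 -c "
from bench import arm
print(arm.sign_off())"
```

```text
the job is handed in; nothing more can be done
None
```

I turned the lock ring home over its lug, slid the plank until its line was within about 2 mm of the cradle's front edge by the cameras, and handed in at about 12 s with the gripper still holding the stop end; no verdict came back.

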